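# Screw the lid onto the spray gun's colour cup

## Task

Take the black screw lid from the counter and close the open white colour cup of the spray gun with it: rest it level on the cup, turn it gently backward (anticlockwise) until you feel it drop into the start of the thread, then screw it forward (clockwise) until it stops, fully home and snug but not overtightened. Never press or wrench the lid hard against the cup, let go of it at the end, and leave everything else on the counter where it stands.

Things in the scene. Friction and masses are not known exactly. Their poses are not given: they have to be found in the camera images.
- lid: Black plastic screw lid, a ribbed round cap lying mouth down on the counter: 58 mm across, 17.5 mm tall, 28 to 50 g. Origin: centre of its lower edge; z up. Its ceiling is 14.5 mm above the origin. Three lugs inside, 120 degrees apart, the first on its +x side (under the white mark on top): 5.6 mm wide, 3 mm tall, 1 to 4 mm above the lower edge, reaching in to 21.2 mm from the axis.
- lid_top (a point): Centre of the lid's flat top, 17.5 mm above lid's origin. A white vent plug, 16 mm wide, stands 4.5 mm proud of it.
- gun: Steel spray gun in a bolted-down bench holder (base plate 190 x 120 mm); it does not move. Origin: on the counter below the cup's axis; nozzle along +x, handle towards -x, z up. On top stands the open white cup, 54 mm across, with its threaded neck upward, rim 235 mm above the counter. Gun and cup count together as this body.
- cup_mouth (a point): Centre of the cup's mouth, level with the top of its rounded rim; z up. The neck is 40 mm across outside and 20 mm tall, 48.8 mm across over the thread; a lid on it has 1.2 mm of play all round, and drops into the thread only if held level and not pushed sideways.
- cup_thread (a point): Point on the cup's axis 10 mm below the rim, amid its three equal right-hand threads, 120 degrees apart, which fall 18.9 mm per full clockwise turn. The cup is fixed on the gun at an unknown angle: no pose tells where the threads start. A lid set on the cup rests on the ridges, its lower edge 5 to 9.5 mm below the rim. Clockwise it runs against a blunt 2 mm stop.
- lid_entered (a point): Where the lid's origin comes to lie, to 0.4 mm, in a thread start: 10.7 mm below the rim. Turning a resting lid anticlockwise makes it climb up to 4.5 mm within 90 degrees, then drop over 5 mm to here; a stop bars further anticlockwise turning within 9 degrees. A lid that lay on a stop first slips 2 mm off it and may need 115 degrees. Pushing never gets it here, unless set down at a start by luck.
- lid_home (a point): Where the lid's origin lies when screwed home: 14.5 mm below the rim, the lid's ceiling on the rim. From the thread start this takes 65 to 80 degrees clockwise, sinking 3.7 mm and turning freely; 12 to 20 degrees more and it stops, tight: the twist rises steeply, over a few degrees. 0.2 to 0.4 N m of twist makes it snug and it stays so when let go; some 10 degrees of turning beyond the stop overtightens it.
- jar: Bystander: low clear jar with white cap and pink label, 56 mm across, 55 mm tall. Origin: centre of its underside.
- bottle_pink: Bystander: pink bottle with white cap, 54 mm across, 140 mm tall. Origin: centre of its underside.
- bottle_lilac: Bystander: lilac bottle with white cap, 54 mm across, 140 mm tall. Origin: centre of its underside.
- beaker: Bystander: clear plastic beaker, 72 mm across, 95 mm tall. Origin: centre of its underside.
- bowl: Bystander: steel bowl, 140 mm across, 55 mm tall. Origin: centre of its underside.
- spatula: Bystander: spatula 240 mm long lying along its x. Origin: middle of its underside.
- brush: Bystander: brush 200 mm long lying along its x. Origin: middle of its underside.
- wrench: Bystander: small wrench 130 mm long lying along its x. Origin: middle of its underside.
Not all that is in view belongs to the job. Of the things shaped like the lid, the black one is meant.

How it is judged (in metres and radians):
On the way:
1. the lid has dropped and caught level in the thread: its lower edge more than 11 mm below the cup's rim, within 3 mm of the cup's axis, tilted by less than 0.06 rad (horizontal distance between lid and cup_mouth below 0.003 m and z of lid in the frame of cup_mouth below -0.011 m and angle between lid's own z axis and vertical below 0.06 rad), for 0.1 s.
At the end, for the whole second after the job is handed in: The lid is screwed home on the cup: within 3 mm of the cup's axis, its lower edge 13.7 to 16.0 mm below the cup's rim (14.5 mm when the ceiling lies on the rim), tilted under 0.04 rad, at rest (under 0.02 m/s), tightened so that it still bears on the cup with more than 3 N in all (horizontal distance between lid and cup_mouth below 0.003 m and z of lid in the frame of cup_mouth between -0.016 and -0.0137 m and angle between lid's own z axis and vertical below 0.04 rad and linear speed of lid below 0.02 m/s and contact force between lid and gun above 3 N); the robot touches nothing.
It fails at once if the lid is pressed or wrenched against the cup with more than 40 N before it is home (lower edge less than 13.5 mm below the rim) (contact force between lid and gun above 40 N and z of lid in the frame of cup_mouth above -0.0135 m).
It fails at once if the lid is overtightened: its contact forces on the cup add up to more than 120 N (contact force between lid and gun above 120 N).
It fails at once if another thing on the counter is moved by more than 25 mm (distance of any of jar, bottle_pink, bottle_lilac, beaker, bowl, spatula, brush, wrench from where it was at the start of the episode above 0.025 m).
It also fails if it takes over 72 s, if anything falls off the work surface, if the arm or the gripper's body presses on something with over 40 N, if the wrist force passes 120 N, or if a joint passes its speed limit or range.

## Robot

A 7-joint arm with a two-finger parallel gripper is mounted at the origin on the work surface. World frame = base frame: x ahead of the robot, y to its left, z up, the work surface at z = 0. Lengths are in mm, angles in rad, forces in N, time in s.
With the tool pointing down it reaches from about 350 to 900 mm from the base axis. Payload 7.2 kg.
Tool frame: the origin (TCP) lies on the centre line of the jaws, within the pads' length; the fingertips stand arm.tip_reach ahead of it and the grasp point (between the pads) lies 3 mm ahead of it (arm.tip_reach is the distance from the TCP to the fingertips, in mm); z points along the fingers, y is the line along which they close (so a half turn about z gives the same grasp; the last joint's range is limited). The gripper opens to 85 mm and grips with 20 to 120 N. Pads are 22 mm wide; open, the fingers measure 114 mm over their backs; the gripper's body (76 mm by 85 mm) begins 54 mm behind the grasp point. The pads swing forward as they close: fully open they stand 13 mm farther back than shut.
Start: joints at [-1.17, 0.411, -0.013, 1.596, 0.006, 1.134, -0.082], TCP at [282.394, 557.568, 224.797] pointing down, gripper open.
Joint ranges: [-2.95, 2.95], [-0.29, 1.99], [-1.47, 1.44], [0.14, 2.54], [-1.03, 4.17], [0.13, 1.85], [-2.86, 2.86]. Speed limits (rad/s): [2.39, 2.39, 3.01, 3.01, 3.14, 3.14, 3.14].

## Interface

Orientations are given as a rotation vector (axis times angle).
In Python, from plant import status, optics, ticket, arm gives the robot as it stands.
- The arm moves only by the shell command python3 -m creep 'ROWS' [FORCE]. ROWS is JSON, a list of rows, each a list of 7 numbers: the turn, a rotation vector about the tool's x, y, z in units of 8 degrees (1.0 is 8 degrees), then the shift along the tool's x, y, z in units of 25 mm (1.0 is 25 mm), then the opening, from 0 (shut) to 1 (fully open). In form: [[rx, ry, rz, tx, ty, tz, fingers], ...]. A call has 1 to 12 rows; each row is the pose to reach, as a shift and turn from the pose commanded when the call began, along the tool's axes at that moment; what a row does not reach only later rows make up. A row lasts 1/10 s, in which the tool goes at most 50 mm and 8.59 degrees, less where a joint would pass 70% of its speed; a pose out of reach is approached as far as the arm can. A call with a gripper value outside its range is refused whole. The fingers move at their own pace and stop on an object; FORCE is the grip in N (left out, the last holds). Time passes only in rows, so rows that repeat a pose let the fingers close. It gives the time, the measured TCP pose, the force, the opening and the grip force at its end, in the units of the state.
- status.get_state(): the state, without advancing time (a new reading comes with each control period).
- optics.get_image(name): name is "scene" or "side" or "wrist"; returns a dict with "color" (420x560x3 uint8, red, green, blue), "range_z" (420x560 float32, mm along the optical axis (not along the pixel's ray), 0 where there is no reading), "intrinsics" (3x3 intrinsics, pixels), "R" (3x3) and "t" (3): a world point X has camera coordinates R X + t. Camera axes: x right, y down, z forward; pixel columns grow to the right and rows downward; lengths in mm; the calibration is good to about 2 mm. The wrist camera is an equidistant fisheye: a pixel r from the principal point sees the ray r / f radians off the axis. A picture is of the moment at which its call begins.
- ticket.hand_in(): hands the job in; it is judged then, once.
The state is a dict: "time_s": time; "joint_pos": joint angles; "qd": joint speeds; "joint_efforts": joint torques, N m; "position": TCP position; "orientation": TCP orientation; "wrist_force": force on the tool from outside, world axes, zero at the start; "ft_torque": the same for the moment, N m; "finger_gap": finger opening in mm; "finger_force": force on a finger pad.
Only numpy, scipy, OpenCV 4.12 (cv2) and the standard library are available. Lean on these libraries where they do the work, as an engineer would, in place of code of your own. Each camera call takes 0.05 s, during which the arm holds its last target. There are 200 camera calls.

## Working session

There is one attempt and no reset: what is moved stays moved. The work goes in short steps, Python scripts to look and compute and a shell command to move; the robot and the scene stay as the last step left them, time stands still between calls to the robot, and variables do not carry over. Pictures are saved under pics/ and viewed, at most 10 in all, crops included, and the job is handed in when it is done.

```bash
ls; mkdir -p pics; python3 - <<'E'
from plant import status, optics, arm
import cv2,numpy as np
s=status.get_state(); print(s, arm.tip_reach)
ims=[]
for n in ("scene","side","wrist"):
    d=optics.get_image(n); np.savez(f"{n}0.npz",**d)
    print(n,d["intrinsics"],d["R"],d["t"])
    cv2.imwrite(f"pics/{n}0.png",d["color"][:,:,::-1])
E
```

```text
pics
{'time_s': 0.0, 'joint_pos': array([-1.1702063 ,  0.41193715, -0.01269784,  1.59706114,  0.00561727,
        1.13432088, -0.08220058]), 'qd': array([ 7.87837415e-04, -6.39023101e-04,  1.18279653e-03, -7.10354044e-04,
        8.17349009e-05,  1.02794520e-04, -3.05441875e-04]), 'joint_efforts': array([ 5.41013651e-04, -6.00627136e+01,  6.81942813e-01, -2.99403763e+01,
        1.36107806e-02,  1.04080292e-02,  2.33101457e-05]), 'position': array([282.19413465, 557.07802731, 223.92297669]), 'orientation': array([-7.29561923e-01, -3.05544483e+00,  2.62574418e-03]), 'wrist_force': array([ 0.3932746 ,  0.31344538, -0.07887447]), 'ft_torque': array([-0.03483616, -0.00765158, -0.02157973]), 'finger_force': 0.0, 'finger_gap': 85.18644849542235} 22.0
scene [[447.85514486   0.         281.65061196]
 [  0.         447.85514486 206.31715226]
 [  0.           0.           1.        ]] [[ 0.0957325   0.99539792  0.00427402]
 [ 0.8521365  -0.07973353 -0.51720978]
 [-0.51448875  0.05315583 -0.85584799]] [ -63.87146109 -383.59295072 1701.61910065]
side [[417.05923966   0.         270.4091136 ]
 [  0.         417.05923966 206.14880409]
 [  0.           0.           1.        ]] [[ 0.91122353 -0.41180365  0.00945704]
 [-0.28362157 -0.6439058  -0.7105942 ]
 [ 0.29871473  0.64482794 -0.70353851]] [-519.93449807  262.39807438 1009.79391508]
wrist [[325.1922621    0.         276.77515722]
 [  0.         325.1922621  209.6071802 ]
 [  0.           0.           1.        ]] [[ 4.52271266e-01  8.91879994e-01 -8.81757391e-04]
 [ 8.58697065e-01 -4.35176648e-01  2.70667021e-01]
 [ 2.41018781e-01 -1.23172079e-01 -9.62672627e-01]] [-623.69846517  -34.39961562  377.7028154 ]
```

View pics/scene0.png

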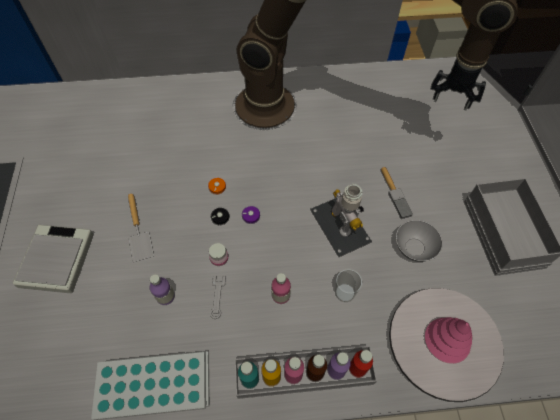

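View pics/side0.png

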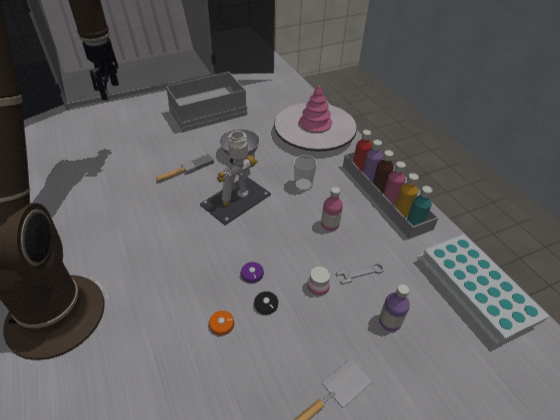

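Scene view: the lid-shaped things are orange at (217,185), black at (220,216) and purple at (251,214); in the side view they are at (222,322), (266,302) and (252,272). I choose the black one. The open cup is at (352,192) in the scene view and (238,137) in the side view. Next are close crops with a first measurement.

```bash
cat > h.py <<'E'
import numpy as np,cv2
def ray(d,u,v):
    K=d["intrinsics"];R=d["R"];t=d["t"]
    c=-R.T@t; r=R.T@np.array([(u-K[0,2])/K[0,0],(v-K[1,2])/K[1,1],1]); return c,r
def onplane(d,u,v,z):
    c,r=ray(d,u,v); return c+r*(z-c[2])/r[2]
def proj(d,X):
    p=d["R"]@np.array(X,float)+d["t"]; p=d["intrinsics"]@p; return p[:2]/p[2]
def tri(rs):
    A=0;b=0
    for c,r in rs:
        r=r/np.linalg.norm(r);P=np.eye(3)-np.outer(r,r);A=A+P;b=b+P@c
    return np.linalg.solve(A,b)
E
python3 - <<'E'
from h import *
S=dict(np.load("scene0.npz"));D=dict(np.load("side0.npz"))
def crop(d,u,v,h=26): 
    c=d["color"][v-h:v+h,u-h:u+h,::-1]; return cv2.resize(c,(380,290) if 0 else (290,290),interpolation=cv2.INTER_CUBIC)
cv2.imwrite("pics/crops.png",np.vstack([np.hstack([crop(S,220,216),crop(D,266,302)]),np.hstack([crop(S,352,195),crop(D,238,145)])]))
for d,n,(u,v) in ((S,"scene",(220,216)),(D,"side",(266,302))):
    g=d["color"].max(2); m=(g<60).astype(np.uint8); m[:v-18]=0;m[v+18:]=0;m[:,:u-18]=0;m[:,u+18:]=0
    cs,_=cv2.findContours(m,0,2); c=max(cs,key=cv2.contourArea); c=cv2.convexHull(c)
    # silhouette centroid ~ mid height
    M=cv2.moments(c); uu,vv=M["m10"]/M["m00"],M["m01"]/M["m00"]
    print(n,uu,vv,cv2.boundingRect(c),onplane(d,uu,vv,9), "white",)
    w=(d["color"].min(2)>140).astype(np.uint8); mm=np.zeros_like(m); cv2.fillConvexPoly(mm,c,1); ys,xs=np.nonzero(w&mm); print(len(xs),xs.mean(),ys.mean())
# cup depth points
for d,(u,v) in ((S,(352,192)),(D,(238,137))):
    K=d["intrinsics"];P=[]
    for y in range(v-18,v+18):
        for x in range(u-18,u+18):
            z=d["range_z"][y,x]
            if z>0:
                X=d["R"].T@(np.array([(x-K[0,2])/K[0,0]*z,(y-K[1,2])/K[1,1]*z,z])-d["t"]); P.append(X)
    P=np.array(P); q=P[(P[:,2]>222)&(P[:,2]<245)]; print(len(q),q.min(0),q.max(0),q.mean(0),(q.min(0)+q.max(0))/2)
E
```

```text
scene 219.7277409860191 215.9102281089036 (211, 208, 19, 17) [ 474.8252528  -181.55724978    9.        ] white
3 219.33333333333334 214.33333333333334
side 265.5972723626153 302.9145607701564 (254, 292, 24, 23) [ 475.1723646  -182.12802848    9.        ] white
19 266.0 299.7894736842105
162 [534.84491998 181.45471754 222.01768408] [586.22546393 229.7266643  239.43823714] [562.92418428 204.63403016 230.34121808] [560.53519195 205.59069092 230.72796061]
157 [536.08293032 181.06535747 222.1198458 ] [583.43305246 226.82433264 236.65350166] [559.3086604  201.83323168 229.4253336 ] [559.75799139 203.94484506 229.38667373]
```

View pics/crops.png

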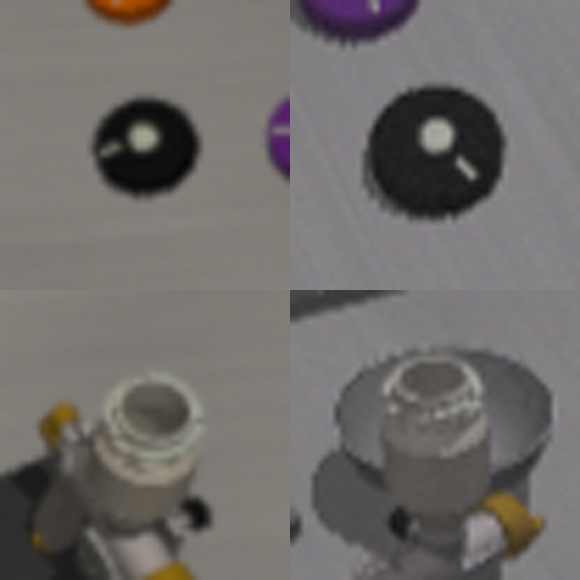

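The crops confirm the black lid (white plug and mark, dark body) and the open cup. The rim centre is at about scene (354,190) and side (237.5,135).

```bash
python3 - <<'E'
from h import *
from scipy.spatial.transform import Rotation as Ro
from plant import status
S=dict(np.load("scene0.npz"));D=dict(np.load("side0.npz"))
print("rim",onplane(S,354.1,190,235),onplane(D,237.4,135.1,235),tri([ray(S,354.1,190),ray(D,237.4,135.1)]))
for n,u,v in (("orange",217,185.5),("purple",251,214)): print(n,onplane(S,u,v,9))
print("plug",onplane(S,326-326+220-26+143/5.58,216-26+135/5.58,22),onplane(D,266-26+146/5.58,302-26+135/5.58,22))
for d,n in((S,'s'),(D,'d')):
    b=(np.r_[0] , )
s=status.get_state();R=Ro.from_rotvec(s["orientation"]).as_matrix();print(R.round(3))
p=s["position"]
for t in ([475,-182,120],[560,204,300]): print(R.T@(np.array(t)-p)/25)
E
```

```text
rim [559.95380802 208.13931804 235.        ] [560.86083686 203.60646613 235.        ] [560.80226032 207.20479101 233.93478133]
orange [ 356.18993233 -187.76234472    9.        ]
purple [477.10592961 -81.04974513   9.        ]
plug [ 476.10192248 -180.42947435   22.        ] [ 476.20351096 -183.18027039   22.        ]
[[-0.892  0.452 -0.001]
 [ 0.452  0.892 -0.001]
 [-0.    -0.001 -1.   ]]
[-20.23834727 -22.89058754   4.19501457]
[-16.29657194  -7.58909912  -3.02443549]
```

```bash
cat > st.py <<'E'
from h import *
import sys
from scipy.spatial.transform import Rotation as Ro
from plant import status
s=status.get_state();R=Ro.from_rotvec(s["orientation"]).as_matrix();p=s["position"]
print("t",s["time_s"],"pos",p.round(2),"yaw",np.degrees(np.arctan2(R[1,0],R[0,0])).round(2),"tilt",R[:,2].round(4),"j7",s["joint_pos"][6].round(2),"F",s["wrist_force"].round(2),"T",s["ft_torque"].round(3),"gap",round(s["finger_gap"],1),round(s["finger_force"],1))
if len(sys.argv)>3: print("units",(R.T@(np.array([float(a) for a in sys.argv[1:4]])-p)/25).round(3))
E
python3 -m creep '[[0,0,2,-4,-4,0,1],[0,0,6,-10,-11,1,1],[0,0,12.5,-20.24,-22.89,2,1],[0,0,12.5,-20.24,-22.89,2,1],[0,0,12.5,-20.24,-22.89,2,1],[0,0,12.5,-20.24,-22.89,2,1],[0,0,12.5,-20.24,-22.89,2,1],[0,0,12.5,-20.24,-22.89,2,1],[0,0,12.5,-20.24,-22.89,2,1],[0,0,12.5,-20.24,-22.89,2,1],[0,0,12.5,-20.24,-22.89,2,1],[0,0,12.5,-20.24,-22.89,2,1]]'
python3 st.py 475 -182 120
```

```text
time_s: 1.35
position: [434.4, -23.3, 186.4]
orientation: [-2.813, -1.397, -0.002]
wrist_force: [1.3, 0.2, -1.0]
finger_gap: 85.4
finger_force: 0.0
t 1.35 pos [434.39 -23.26 186.4 ] yaw 52.83 tilt [ 8.e-04  6.e-04 -1.e+00] j7 -0.6 F [ 1.25  0.24 -0.97] T [-0.005 -0.091  0.048] gap 85.4 0.0
units [-4.081  5.13   2.654]
```

```bash
python3 -m creep '[[0,0,0,-4.08,5.13,2,1],[0,0,0,-4.08,5.13,2,1],[0,0,0,-4.08,5.13,2,1],[0,0,0,-4.08,5.13,2,1],[0,0,0,-4.08,5.13,2,1],[0,0,0,-4.08,5.13,2,1],[0,0,0,-4.08,5.13,2,1]]'
python3 st.py 475 -182 120; python3 - <<'E'
from plant import status,optics
import cv2
print(status.get_state()["joint_pos"].round(2))
for n in("wrist",):
    d=optics.get_image(n); print(d["R"].round(3),d["t"],d["intrinsics"][0]); cv2.imwrite("pics/w1.png",d["color"][:,:,::-1])
import numpy as np; np.savez("wrist1.npz",**d)
E
```

```text
time_s: 2.05
position: [475.7, -178.6, 136.4]
orientation: [-2.808, -1.407, -0.0]
wrist_force: [0.3, 0.7, -0.2]
finger_gap: 85.5
finger_force: 0.0
t 2.05 pos [ 475.74 -178.57  136.36] yaw 53.23 tilt [-1.e-04  8.e-04 -1.e+00] j7 -0.1 F [ 0.35  0.74 -0.17] T [-0.023  0.004 -0.028] gap 85.5 0.0
units [-0.128  0.059  0.654]
[-0.24  0.36  0.64  2.01 -0.28  0.86 -0.1 ]
[[ 0.801 -0.599 -0.001]
 [-0.577 -0.771  0.27 ]
 [-0.162 -0.215 -0.963]] [-487.59850439  125.18380946  331.10688202] [325.1922621    0.         276.77515722]
```

View pics/w1.png

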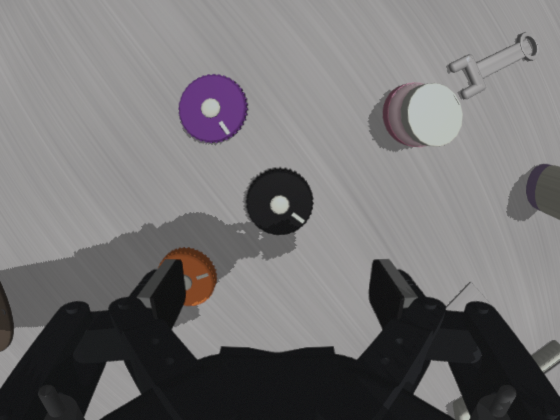

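The wrist view shows the black lid at (280,202) between the open jaws, with purple at (213,108) and orange at (187,275) clear of them. I'll measure it through the fisheye.

```bash
cat >> h.py <<'E'
def fray(d,u,v):
    K=d["intrinsics"];a=np.array([u-K[0,2],v-K[1,2]])/K[0,0];th=np.hypot(*a)
    r=np.r_[a/max(th,1e-9)*np.sin(th),np.cos(th)]; return -d["R"].T@d["t"],d["R"].T@r
def fon(d,u,v,z):
    c,r=fray(d,u,v); return c+r*(z-c[2])/r[2]
E
python3 - <<'E'
from h import *
d=dict(np.load("wrist1.npz"));c=d["color"]
w=(c.min(2)>150).astype(np.uint8);n,l,s,ce=cv2.connectedComponentsWithStats(w)
i=[i for i in range(1,n) if abs(ce[i]-[280,205]).max()<6];print(ce[i],s[i,4])
for k in i: print("plug",fon(d,*ce[k],22))
m=(c.max(2)<55).astype(np.uint8);m[:160]=0;m[242:]=0;m[:,:240]=0;m[:,322:]=0
cs,_=cv2.findContours(m,0,2);q=max(cs,key=cv2.contourArea);print(cv2.boundingRect(q));(x,y),r=cv2.minEnclosingCircle(q);print(x,y,r,fon(d,x,y,13))
E
python3 st.py 475.5 -182 40
```

```text
[[281.74858397 203.10843496]
 [279.32       204.17777778]] [19597   225]
plug [ 478.74311555 -181.02712017   22.        ]
plug [ 476.56872586 -180.55311164   22.        ]
(246, 168, 67, 67)
278.9259948730469 201.1107940673828 33.475318908691406 [ 476.56971263 -180.08600756   13.        ]
t 2.1 pos [ 475.88 -178.41  136.5 ] yaw 53.25 tilt [ 3.e-04  9.e-04 -1.e+00] j7 -0.1 F [ 0.41 -0.51  0.37] T [-0.003 -0.052  0.001] gap 85.3 0.0
units [-0.128  0.075  3.86 ]
```

```bash
python3 -m creep '[[0,0,0,-0.05,0.06,0,0.85],[0,0,0,-0.05,0.06,1.5,0.85],[0,0,0,-0.05,0.06,3,0.85],[0,0,0,-0.05,0.06,4,0.85],[0,0,0,-0.05,0.06,4.26,0.85],[0,0,0,-0.05,0.06,4.26,0.85],[0,0,0,-0.05,0.06,4.26,0.85]]'
python3 st.py 476.4 -180.5 27; python3 - <<'E'
from plant import status,optics,arm
import cv2,numpy as np
print(arm.tip_reach)
d=optics.get_image("wrist"); cv2.imwrite("pics/w2.png",d["color"][:,:,::-1]);np.savez("wrist2.npz",**d)
E
```

```text
time_s: 2.8
position: [477.1, -182.0, 31.0]
orientation: [2.809, 1.405, 0.002]
wrist_force: [0.1, 0.6, -0.1]
finger_gap: 72.4
finger_force: 0.0
t 2.8 pos [ 477.09 -181.97   30.97] yaw 53.16 tilt [ 1.7e-03 -3.0e-04 -1.0e+00] j7 0.04 F [ 0.14  0.57 -0.09] T [-0.048 -0.028  0.003] gap 72.4 0.0
units [ 0.03  -0.058  0.159]
22.0
```

View pics/w2.png

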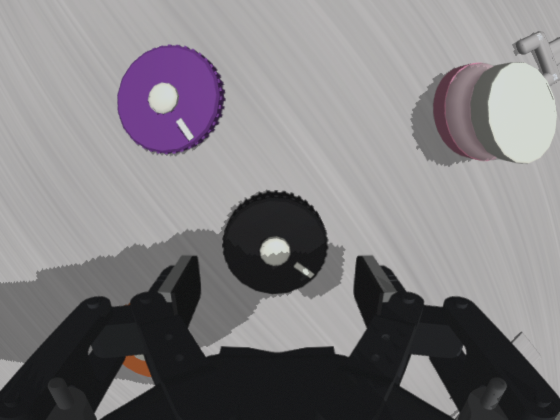

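```bash
python3 - <<'E'
from h import *
d=dict(np.load("wrist2.npz"));c=d["color"];print("cam",-d["R"].T@d["t"])
w=(c.min(2)>140).astype(np.uint8);w[:225]=0;w[268:]=0;w[:,:255]=0;w[:,294:]=0
ys,xs=np.nonzero(w);print(len(xs),xs.mean(),ys.mean(),fon(d,xs.mean(),ys.mean(),21))
m=(c.max(2)<60).astype(np.uint8);m[:180]=0;m[305:]=0;m[:,:215]=0;m[:,335:]=0
for z in (17.5,13,9):
  q=max(cv2.findContours(m,0,2)[0],key=cv2.contourArea);(x,y),r=cv2.minEnclosingCircle(q);print(x,y,r,fon(d,x,y,z))
def fp(X):
    p=d["R"]@np.array(X,float)+d["t"];th=np.arctan2(np.hypot(p[0],p[1]),p[2]);k=th/np.hypot(p[0],p[1])*325.19;return p[:2]*k+[276.8,209.6]
for z in (31,20,10): print(z,fp([477.1,-182,z]), fp(np.array([477.1,-182,z])+36*np.array([.8,-.6,0])))
E
```

```text
cam [ 517.414667   -127.58152284  179.35744103]
390 273.95384615384614 247.10256410256412 [ 477.55615915 -178.60638082   21.        ]
274.57415771484375 243.10614013671875 52.653865814208984 [ 478.33195573 -178.08912051   17.5       ]
274.57415771484375 243.10614013671875 52.653865814208984 [ 477.24536867 -179.49334504   13.        ]
274.57415771484375 243.10614013671875 52.653865814208984 [ 476.27951351 -180.74154463    9.        ]
31 [277.20907188 260.15883761] [348.10376643 259.30190167]
20 [277.15642538 251.57897185] [343.9687919  250.93911444]
10 [277.11360029 244.60522195] [340.576593   244.11694209]
```

```bash
python3 - <<'E'
from h import *
d=dict(np.load("wrist2.npz"));R=np.array([[.6,.8,0],[.8,-.6,0],[0,0,-1]])
for u,v in [(360,262),(370,262),(380,262),(362,280),(372,285),(380,285),(390,300),(372,315),(395,320),(192,262),(180,262),(185,285),(275,220),(275,270)]:
    z=d["range_z"][v,u];c,r=fray(d,u,v);rc=d["R"]@r;X=c+r*z/rc[2];print(u,v,z,X.round(1),"tool",(R@(X-[477.1,-182,31])).round(1))
E
```

```text
360 262 138.0099 [ 511.1 -197.    52.7] tool [  8.4  36.2 -21.7]
370 262 133.01015 [ 514.8 -197.2   57.3] tool [ 10.5  39.3 -26.3]
380 262 195.73161 [ 5.188e+02 -2.342e+02 -2.000e-01] tool [-16.7  64.7  31.2]
362 280 132.72614 [ 507.8 -201.    59.6] tool [  3.2  35.9 -28.6]
372 285 119.01873 [ 510.8 -197.6   72.6] tool [  7.8  36.3 -41.6]
380 285 113.09335 [ 513.6 -196.1   77.9] tool [ 10.6  37.6 -46.9]
390 300 101.76526 [ 513.9 -195.7   89.6] tool [ 11.1  37.7 -58.6]
372 315 116.53147 [ 504.5 -205.8   78.1] tool [ -2.5  36.2 -47.1]
395 320 82.74605 [ 512.7 -188.8  108. ] tool [ 15.9  32.5 -77. ]
192 262 135.26268 [ 453.6 -152.3   55.1] tool [  9.6 -36.6 -24.1]
180 262 133.19261 [ 450.1 -148.8   57. ] tool [ 10.4 -41.5 -26. ]
185 285 121.91975 [ 451.9 -155.1   69.9] tool [  6.4 -36.3 -38.9]
275 220 170.60942 [ 486.1 -168.1   16.5] tool [16.5 -1.1 14.5]
275 270 177.79294 [ 468.8 -191.2   17.1] tool [-12.3  -1.2  13.9]
```

The wrist depth puts the visible fingertips about 20 mm behind the TCP, which contradicts tip_reach. I'll check with the side camera.

```bash
python3 - <<'E'
from h import *
from plant import optics
d=optics.get_image("side");np.savez("side2.npz",**d)
u,v=proj(d,[476.5,-181,15]).astype(int);print(u,v)
for o in (-31,31):
  for z in (10,30,50): print(o,z,proj(d,np.array([477,-182,z])+o*np.array([.8,-.6,0])).round(1))
y0,x0=v-70,u-50;print(x0,y0)
cv2.imwrite("pics/s2.png",cv2.resize(d["color"][y0:y0+100,x0:x0+100,::-1],(600,600),interpolation=cv2.INTER_CUBIC))
E
```

```text
265 301
-31 10 [254.1 300. ]
-31 30 [253.9 295.4]
-31 50 [253.7 290.8]
31 10 [278.6 304.8]
31 30 [278.8 300.3]
31 50 [279.  295.7]
215 231
```

View pics/s2.png

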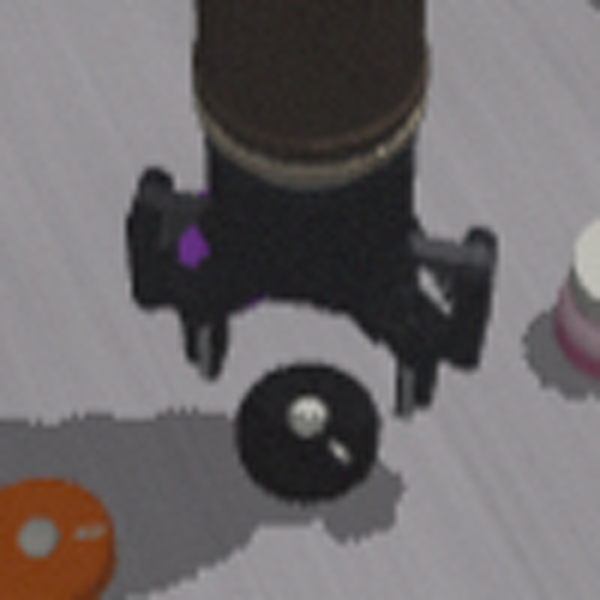

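Side view: the fingertips at crop (210,375) and (412,412) hang well above the lid, so they sit far higher than tip_reach says. I'll go by measurement, lowering in steps and watching the force.

```bash
cat > tips.py <<'E'
from h import *
from plant import status,optics
from scipy.spatial.transform import Rotation as Ro
s=status.get_state();R=Ro.from_rotvec(s["orientation"]).as_matrix();p=s["position"]
d=optics.get_image("wrist");np.savez("wl.npz",**d)
v,u=np.mgrid[0:420,0:560];K=d["intrinsics"];a=np.stack([u-K[0,2],v-K[1,2]],-1)/K[0,0];th=np.linalg.norm(a,axis=-1)+1e-9
rc=np.concatenate([a*(np.sin(th)/th)[...,None],np.cos(th)[...,None]],-1);z=d["range_z"]
C=rc*(z/rc[...,2])[...,None];W=(C-d["t"])@d["R"];T=(W-p)@R
ok=(z>0)&(d["color"].max(2)<70)&(np.abs(T[...,0])<14)&(np.abs(T[...,1])>s["finger_gap"]/2-4)&(np.abs(T[...,1])<s["finger_gap"]/2+10)&(T[...,2]<15)
for sg in(1,-1):
    q=T[ok&(np.sign(T[...,1])==sg)&(W[...,2]>3)]; i=np.argsort(q[:,2])[-15:]; print("finger",sg,len(q),q[i].mean(0).round(1),"tipz world",(p[2]-np.median(q[i,2])).round(1), "xrange",np.percentile(q[:,0],[2,98]).round(1))
c=d["color"].max(2);m=(c<70)&(z>0)&(np.hypot(W[...,0]-476.5,W[...,1]+180.5)<34)&(W[...,2]>12)&(W[...,2]<20)
print("lidtop",m.sum(),((W[m].min(0)+W[m].max(0))/2).round(1),"tool",((T[m].min(0)+T[m].max(0))/2).round(1))
E
python3 tips.py
python3 -m creep '[[0,0,0,0,0,0.4,0.85],[0,0,0,0,0,0.8,0.85],[0,0,0,0,0,0.8,0.85],[0,0,0,0,0,0.8,0.85]]'
python3 st.py; python3 tips.py
```

```text
finger 1 2852 [  1.2  36.3 -15.4] tipz world 46.8 xrange [-9.5 12.8]
finger -1 2906 [ -2.1 -36.5 -14.9] tipz world 46.1 xrange [-9.7 12.9]
lidtop 7158 [ 476.3 -180.6   15.5] tool [ 0.3 -1.5 15.6]
time_s: 3.35
position: [475.7, -181.8, 9.2]
orientation: [-2.809, -1.405, 0.002]
wrist_force: [0.0, 0.0, -0.9]
finger_gap: 72.7
finger_force: 0.0
t 3.35 pos [ 475.7  -181.81    9.21] yaw 53.13 tilt [-1.3e-03  2.0e-04 -1.0e+00] j7 0.06 F [ 0.01  0.03 -0.86] T [-0.053 -0.047  0.021] gap 72.7 0.0
finger 1 2845 [ -0.2  36.3 -14.8] tipz world 24.3 xrange [-9.4 12.9]
finger -1 2901 [ -4.8 -36.5 -15.1] tipz world 24.4 xrange [-9.7 12.9]
lidtop 8956 [ 476.3 -180.5   15.3] tool [ 1.6  0.1 -6.1]
```

```bash
python3 -m creep '[[0,0,0,0.04,0,0.3,0.85],[0,0,0,0.04,0,0.5,0.85],[0,0,0,0.04,0,0.5,0.85]]'
python3 st.py; python3 tips.py
```

```text
time_s: 3.7
position: [476.4, -180.8, -3.5]
orientation: [-2.809, -1.405, 0.001]
wrist_force: [-0.1, -0.5, -0.6]
finger_gap: 72.6
finger_force: 0.0
t 3.7 pos [ 476.36 -180.78   -3.53] yaw 53.15 tilt [-1.2e-03  3.0e-04 -1.0e+00] j7 0.08 F [-0.12 -0.54 -0.61] T [ 0.03  -0.044  0.024] gap 72.6 0.0
finger 1 2851 [  0.8  36.3 -14.6] tipz world 11.2 xrange [-9.6 12.9]
finger -1 2870 [ -3.8 -36.7 -15.1] tipz world 11.8 xrange [-9.8 12.9]
lidtop 10177 [ 476.5 -180.2   15.5] tool [  0.1  -0.3 -19. ]
```

```bash
python3 -m creep '[[0,0,0,0,0,0,0.6],[0,0,0,0,0,0,0.6],[0,0,0,0,0,0,0.5],[0,0,0,0,0,0,0.3],[0,0,0,0,0,0,0],[0,0,0,0,0,0,0],[0,0,0,0,0,0,0]]' 50
python3 st.py; python3 tips.py
```

```text
time_s: 4.45
position: [476.9, -181.1, -2.2]
orientation: [2.81, 1.405, 0.001]
wrist_force: [-1.9, 0.5, 5.5]
finger_gap: 56.0
finger_force: 52.2
t 4.45 pos [ 476.89 -181.14   -2.23] yaw 53.13 tilt [ 5.e-04  1.e-04 -1.e+00] j7 0.08 F [-1.85  0.5   5.54] T [0.071 0.422 0.015] gap 56.0 52.2
finger 1 3756 [ 10.6  26.2 -12.2] tipz world 10.4 xrange [-9.3 12.6]
finger -1 3852 [ 12.5 -26.2  -9.9] tipz world 8.5 xrange [-9.6 12.7]
lidtop 10276 [ 476.9 -180.9   16. ] tool [  0.6  -0.3 -18.2]
```

```bash
python3 -m creep '[[0,0,0,0,0,-0.3,0],[0,0,0,0,0,-1,0],[0,0,0,0,0,-2,0],[0,0,0,0,0,-3,0],[0,0,0,0,0,-4,0],[0,0,0,0,0,-6,0],[0,0,0,0,0,-8,0],[0,0,0,0,0,-10,0],[0,0,0,0,0,-12,0],[0,0,0,0,0,-12,0],[0,0,0,0,0,-12,0]]'
python3 st.py 510 140 300;
```

```text
time_s: 5.6
position: [477.1, -181.1, 298.7]
orientation: [2.809, 1.405, 0.005]
wrist_force: [0.4, 0.1, -1.1]
finger_gap: 55.5
finger_force: 53.3
t 5.6 pos [ 477.11 -181.1   298.67] yaw 53.15 tilt [ 3.1e-03  5.0e-04 -1.0e+00] j7 -0.24 F [ 0.42  0.1  -1.13] T [ 0.013 -0.    -0.009] gap 55.5 53.3
units [11.067 -6.65  -0.043]
```

```bash
python3 -m creep '[[0,0,0,2,-1.2,0,0],[0,0,0,5,-3,0,0],[0,0,0,8,-4.8,0,0],[0,0,0,11.07,-6.65,0,0],[0,0,0,11.07,-6.65,0,0],[0,0,0,11.07,-6.65,0,0],[0,0,0,11.07,-6.65,0,0],[0,0,0,11.07,-6.65,0,0],[0,0,0,11.07,-6.65,0,0],[0,0,0,11.07,-6.65,0,0],[0,0,0,11.07,-6.65,0,0]]'
python3 st.py 560.5 205 300; python3 - <<'E'
from plant import status,optics
import cv2,numpy as np
print(status.get_state()["joint_pos"].round(2))
d=optics.get_image("wrist"); cv2.imwrite("pics/w3.png",d["color"][:,:,::-1]);np.savez("w3.npz",**d)
E
```

```text
time_s: 6.7
position: [509.7, 138.6, 297.1]
orientation: [2.811, 1.402, -0.001]
wrist_force: [-0.1, -0.0, 0.2]
finger_gap: 56.0
finger_force: 53.3
t 6.7 pos [509.74 138.57 297.06] yaw 53.0 tilt [-4.e-04 -3.e-04 -1.e+00] j7 -0.9 F [-0.09 -0.    0.21] T [-0.036 -0.021 -0.015] gap 56.0 53.3
units [ 3.344  0.023 -0.119]
[-0.78  0.19  0.5   1.75 -0.1   1.22 -0.9 ]
```

View pics/w3.png

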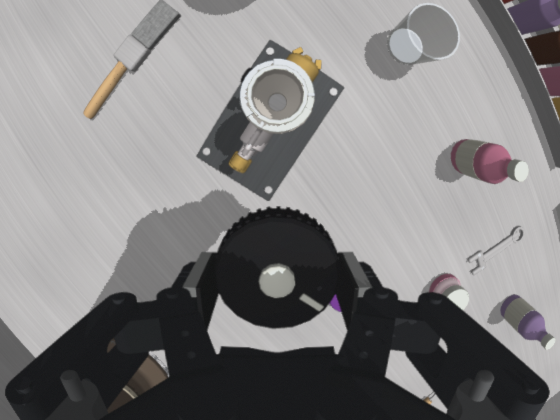

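Wrist view: the cup mouth is at (278,95) and the held lid at (278,268), looking level. Next I'll measure the lid-to-cup offset in this one camera.

```bash
cat > cup.py <<'E'
from h import *
from plant import status,optics
from scipy.spatial.transform import Rotation as Ro
from scipy.optimize import least_squares
import sys
s=status.get_state();R=Ro.from_rotvec(s["orientation"]).as_matrix();p=s["position"]
d=optics.get_image("wrist")
v,u=np.mgrid[0:420,0:560];K=d["intrinsics"];a=np.stack([u-K[0,2],v-K[1,2]],-1)/K[0,0];th=np.linalg.norm(a,axis=-1)+1e-9
rc=np.concatenate([a*(np.sin(th)/th)[...,None],np.cos(th)[...,None]],-1);z=d["range_z"]
W=(rc*(z/rc[...,2])[...,None]-d["t"])@d["R"]
def circ(P):
    f=lambda x:np.hypot(P[:,0]-x[0],P[:,1]-x[1])-x[2]
    r=least_squares(f,[*P.mean(0)[:2],20],loss="soft_l1",f_scale=.5);return r.x
m=(z>0)&(np.hypot(W[...,0]-560,W[...,1]-205)<26)&(W[...,2]>226)&(W[...,2]<242)
P=W[m];top=np.percentile(P[:,2],95);print("rim n",len(P),"z pct",np.percentile(P[:,2],[50,80,95,99]).round(1))
Q=P[P[:,2]>top-3];c=circ(Q);print("cup circle",c.round(2),len(Q),"bbox",((Q.min(0)+Q.max(0))/2).round(1),(Q.max(0)-Q.min(0)).round(1))
# lid: black pixels near the tool, plug white
m=(z>0)&(np.hypot(W[...,0]-p[0],W[...,1]-p[1])<33)&(W[...,2]<p[2]+27)&(W[...,2]>p[2]+14)
L=W[m];k=np.hypot(L[:,0]-p[0],L[:,1]-p[1]);F=L[(k<25)&(k>10)];A=np.c_[F[:,:2]-p[:2],np.ones(len(F))]
for _ in range(3):
    co=np.linalg.lstsq(A,F[:,2],rcond=None)[0];r=abs(A@co-F[:,2]);A,F=A[r<1.5],F[r<1.5]
print("lid top plane slope",co[:2].round(4),"z",co[2].round(2),"tool",(R.T[:, :2]@co[:2]).round(4))
w=(d["color"].min(2)>110)&(np.hypot(W[...,0]-p[0],W[...,1]-p[1])<12)&(W[...,2]>p[2]+14)
n,l,st,ce=cv2.connectedComponentsWithStats(w.astype(np.uint8));i=1+np.argmax(st[1:,4]);x=W[l==i];pl=(x.min(0)+x.max(0))/2
print("plug",pl.round(2),x.mean(0).round(2),len(x))
print("lid-to-cup from plug",(c[:2]-pl[:2]).round(2),"units tool xy",(R.T@np.r_[c[:2]-pl[:2],0]/25).round(3), "from tcp",(R.T@np.r_[c[:2]-p[:2],0]/25).round(3))
E
python3 cup.py
```

```text
rim n 1917 z pct [230.2 234.  234.8 235.4]
cup circle [560.92 206.58  18.04] 874 bbox [561.  206.5 234. ] [40.  39.6  4.4]
lid top plane slope [0.0027 0.0006] z 316.12 tool [ 0.0021  0.0018 -0.    ]
plug [508.71 138.73 319.02] [509.83 139.2  320.18] 879
lid-to-cup from plug [52.2  67.85] units tool xy [ 3.424  0.036 -0.   ] from tcp [ 3.397e+00  3.000e-03 -0.000e+00]
```

```bash
python3 -m creep '[[0,0,0,1.5,0,0,0],[0,0,0,3.4,0.02,0,0],[0,0,0,3.4,0.02,0,0],[0,0,0,3.4,0.02,0.8,0],[0,0,0,3.4,0.02,1.7,0],[0,0,0,3.4,0.02,1.7,0],[0,0,0,3.4,0.02,1.7,0],[0,0,0,3.4,0.02,1.7,0]]'
python3 st.py 560.9 206.5 235; python3 - <<'E'
from h import *
from plant import optics
o=[]
for n,(u,v) in (("scene",(352,192)),("side",(238,135))):
    d=optics.get_image(n);np.savez(n+"4.npz",**d);c=d["color"][v-40:v+40,u-40:u+40,::-1];o.append(cv2.resize(c,(400,400),interpolation=cv2.INTER_CUBIC))
cv2.imwrite("pics/c4.png",np.hstack(o))
E
```

```text
time_s: 7.6
position: [561.9, 207.7, 256.2]
orientation: [-2.81, -1.404, -0.003]
wrist_force: [1.1, 0.8, -0.5]
finger_gap: 55.9
finger_force: 53.3
t 7.6 pos [561.85 207.66 256.21] yaw 53.11 tilt [ 1.7e-03  9.0e-04 -1.0e+00] j7 -0.92 F [ 1.08  0.76 -0.48] T [ 0.071 -0.02   0.053] gap 55.9 53.3
units [-0.061 -0.003  0.848]
```

View pics/c4.png

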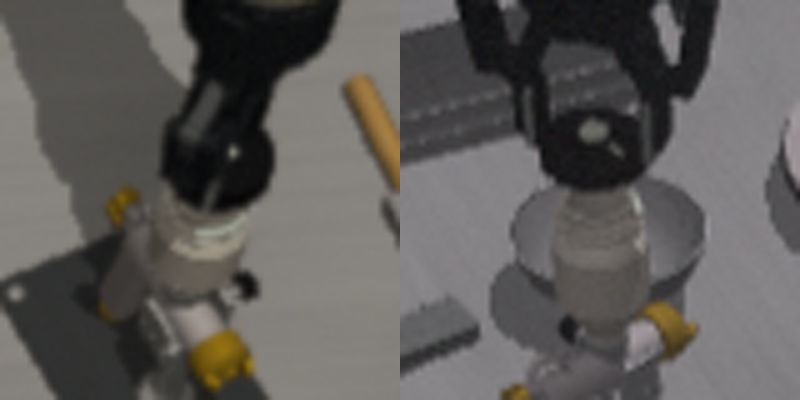

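```bash
python3 -m creep '[[0,0,0,-0.04,0,0.4,0],[0,0,0,-0.04,0,0.7,0],[0,0,0,-0.04,0,0.8,0],[0,0,0,-0.04,0,0.84,0],[0,0,0,-0.04,0,0.88,0],[0,0,0,-0.04,0,0.92,0],[0,0,0,-0.04,0,0.96,0],[0,0,0,-0.04,0,1.0,0],[0,0,0,-0.04,0,1.04,0],[0,0,0,-0.04,0,1.04,0],[0,0,0,-0.04,0,1.04,0]]'
python3 st.py 560.9 206.5 235
```

```text
time_s: 8.8
position: [560.6, 207.0, 228.8]
orientation: [2.81, 1.405, 0.0]
wrist_force: [-0.1, -0.1, -0.1]
finger_gap: 55.9
finger_force: 53.3
t 8.8 pos [560.62 207.04 228.8 ] yaw 53.14 tilt [ 1.e-04  0.e+00 -1.e+00] j7 -0.91 F [-0.14 -0.14 -0.12] T [ 0.027 -0.029  0.02 ] gap 55.9 53.3
units [-0.011  0.022 -0.248]
```

```bash
python3 -m creep '[[0,0,0,0,0,0.03,0],[0,0,0,0,0,0.06,0],[0,0,0,0,0,0.08,0],[0,0,0,0,0,0.08,0]]'; python3 st.py | head -1
python3 -m creep '[[0,0,0,0,0,0.02,0],[0,0,0,0,0,0.04,0],[0,0,0,0,0,0.04,0]]'; python3 st.py | head -1
```

```text
time_s: 9.2
position: [560.7, 207.1, 227.1]
orientation: [-2.81, -1.405, -0.001]
wrist_force: [-0.9, -0.2, 3.1]
finger_gap: 56.0
finger_force: 53.6
t 9.2 pos [560.66 207.09 227.11] yaw 53.14 tilt [ 2.e-04  4.e-04 -1.e+00] j7 -0.91 F [-0.88 -0.23  3.14] T [-0.059  0.227 -0.004] gap 56.0 53.6
time_s: 9.5
position: [560.8, 207.1, 226.9]
orientation: [-2.809, -1.405, -0.002]
wrist_force: [-3.2, -1.0, 9.2]
finger_gap: 55.8
finger_force: 54.3
t 9.5 pos [560.77 207.1  226.92] yaw 53.14 tilt [ 7.e-04  9.e-04 -1.e+00] j7 -0.91 F [-3.25 -0.96  9.23] T [-0.201  0.804 -0.02 ] gap 55.8 54.3
```

```bash
python3 -m creep '[[0,0,0,-0.012,-0.015,-0.01,0],[0,0,0,-0.012,-0.015,-0.02,0],[0,0,0,-0.012,-0.015,-0.02,0]]' | sed -n 4p; python3 st.py 
python3 -m creep '[[0,0,-0.5,0,0,-0.008,0],[0,0,-1,0,0,-0.017,0],[0,0,-1,0,0,-0.017,0]]'| sed -n 4p; python3 st.py
python3 -m creep '[[0,0,-0.5,0,0,-0.008,0],[0,0,-1,0,0,-0.017,0],[0,0,-1,0,0,-0.017,0]]'| sed -n 4p; python3 st.py
```

```text
wrist_force: [-1.0, -1.1, 6.4]
t 9.8 pos [560.63 207.1  227.  ] yaw 53.14 tilt [ 1.4e-03  6.0e-04 -1.0e+00] j7 -0.91 F [-0.97 -1.1   6.37] T [-0.07   0.185  0.007] gap 56.0 53.9
wrist_force: [0.1, 0.0, 5.2]
t 10.1 pos [560.77 207.41 227.42] yaw 61.28 tilt [ 0.0017  0.001  -1.    ] j7 -0.78 F [0.13 0.03 5.16] T [ 0.122 -0.012  0.034] gap 55.8 53.9
wrist_force: [-0.5, 0.4, 5.4]
t 10.4 pos [560.63 207.23 227.59] yaw 69.2 tilt [ 1.3e-03  7.0e-04 -1.0e+00] j7 -0.65 F [-0.47  0.39  5.37] T [-0.008 -0.078  0.031] gap 56.0 53.8
```

Climbing smoothly with about 5 N of axial force and little side force. I'll carry on in 8° steps.

```bash
for i in 1; do
python3 -m creep '[[0,0,-0.5,0,0,-0.008,0],[0,0,-1,0,0,-0.017,0],[0,0,-1,0,0,-0.017,0]]'>/dev/null; python3 st.py
python3 -m creep '[[0,0,-0.5,0,0,-0.008,0],[0,0,-1,0,0,-0.017,0],[0,0,-1,0,0,-0.017,0]]'>/dev/null; python3 st.py; done
```

```text
t 10.7 pos [559.96 206.95 227.11] yaw 77.09 tilt [-5.e-04 -2.e-04 -1.e+00] j7 -0.52 F [ 1.64  0.3  -0.19] T [ 0.089 -0.099  0.006] gap 55.8 53.3
t 11.0 pos [559.91 206.92 227.47] yaw 85.02 tilt [-7.e-04 -3.e-04 -1.e+00] j7 -0.4 F [ 0.41 -0.43  0.18] T [ 0.006 -0.087  0.004] gap 56.0 53.3
```

The axial force vanished between yaw 69 and 77, so that is the drop. I'll turn back 8° and lower slowly.

```bash
python3 -m creep '[[0,0,0.5,0,0,0,0],[0,0,1,0,0,0,0],[0,0,1,0,0,0.03,0],[0,0,1,0,0,0.06,0],[0,0,1,0,0,0.06,0]]'>/dev/null; python3 st.py 560.7 207 222
python3 -m creep '[[0,0,0,0,0,0.03,0],[0,0,0,0,0,0.06,0],[0,0,0,0,0,0.06,0]]'>/dev/null; python3 st.py 560.7 207 222
```

```text
t 11.5 pos [560.06 207.14 226.24] yaw 77.16 tilt [-1.e-04 -1.e-04 -1.e+00] j7 -0.52 F [ 0.8   0.44 -1.02] T [ 0.136 -0.203 -0.019] gap 55.9 53.3
units [0.    0.026 0.17 ]
t 11.8 pos [560.21 207.04 224.95] yaw 77.14 tilt [ 2.e-04  1.e-04 -1.e+00] j7 -0.52 F [ 0.71  0.8  -0.3 ] T [ 0.081 -0.244  0.043] gap 55.9 53.3
units [0.003 0.019 0.118]
```

```bash
python3 -m creep '[[0,0,0,0,0,0.03,0],[0,0,0,0,0,0.06,0],[0,0,0,0,0,0.06,0]]'>/dev/null; python3 st.py 560.7 207 222
python3 -m creep '[[0,0,0,0,0,0.03,0],[0,0,0,0,0,0.05,0],[0,0,0,0,0,0.05,0]]'>/dev/null; python3 st.py 560.7 207 222
```

```text
t 12.1 pos [560.24 207.01 223.45] yaw 77.14 tilt [ 3.e-04  1.e-04 -1.e+00] j7 -0.52 F [ 1.29  0.3  -0.4 ] T [ 0.11  -0.387  0.013] gap 55.9 53.3
units [0.004 0.018 0.058]
t 12.4 pos [560.24 206.99 222.22] yaw 77.14 tilt [ 3.e-04  0.e+00 -1.e+00] j7 -0.52 F [ 1.73  0.12 -0.24] T [ 0.096 -0.381  0.065] gap 56.2 53.3
units [0.005 0.018 0.009]
```

```bash
python3 -m creep '[[0,0,0,0,0.01,0.01,0],[0,0,0,0,0.01,0.03,0],[0,0,0,0,0.01,0.03,0]]'>/dev/null; python3 st.py 
python3 -m creep '[[0,0,0,0,0,0.01,0],[0,0,0,0,0,0.03,0],[0,0,0,0,0,0.03,0]]'>/dev/null; python3 st.py
```

```text
t 12.7 pos [560.3 207.  222. ] yaw 77.14 tilt [ 1.e-04  4.e-04 -1.e+00] j7 -0.52 F [-1.4  -0.58  5.33] T [-0.021  0.16   0.061] gap 56.0 53.8
t 13.0 pos [560.38 207.02 221.89] yaw 77.14 tilt [ 5.e-04  8.e-04 -1.e+00] j7 -0.52 F [-1.62 -0.85  9.41] T [-0.223  0.534  0.012] gap 56.0 54.2
```

The lid is in the thread start, 5.2 mm below its resting height. Now I screw clockwise along the helix.

```bash
python3 -m creep '[[0,0,0,0,0,-0.02,0],[0,0,0.5,0,0,-0.01,0],[0,0,1,0,0,-0.003,0],[0,0,1,0,0,-0.003,0]]'>/dev/null; python3 st.py 
python3 -m creep '[[0,0,0.5,0,0,0.008,0],[0,0,1,0,0,0.017,0],[0,0,1.5,0,0,0.026,0],[0,0,2,0,0,0.034,0],[0,0,2,0,0,0.034,0]]'>/dev/null; python3 st.py
```

```text
t 13.4 pos [560.58 207.04 221.52] yaw 69.0 tilt [ 7.e-04  6.e-04 -1.e+00] j7 -0.65 F [-0.48 -0.05  5.39] T [-0.053  0.034 -0.086] gap 56.0 53.9
t 13.9 pos [560.56 207.06 220.69] yaw 53.0 tilt [ 7.e-04  6.e-04 -1.e+00] j7 -0.91 F [-0.11 -0.6   5.5 ] T [-0.003  0.103 -0.055] gap 56.3 53.9
```

Sinking as it should, with a steady 5 N.

```bash
python3 -m creep '[[0,0,0.5,0,0,0.008,0],[0,0,1,0,0,0.017,0],[0,0,1.5,0,0,0.026,0],[0,0,2,0,0,0.034,0],[0,0,2,0,0,0.034,0]]'>/dev/null; python3 st.py
python3 -m creep '[[0,0,0.5,0,0,0.008,0],[0,0,1,0,0,0.017,0],[0,0,1.5,0,0,0.026,0],[0,0,1.5,0,0,0.026,0]]'>/dev/null; python3 st.py
```

```text
t 14.4 pos [560.57 207.13 219.86] yaw 37.0 tilt [ 7.e-04  7.e-04 -1.e+00] j7 -1.16 F [0.25 0.25 5.78] T [-0.045  0.085 -0.061] gap 55.8 53.9
t 14.8 pos [560.53 207.19 219.17] yaw 25.0 tilt [ 6.e-04  8.e-04 -1.e+00] j7 -1.35 F [ 0.28 -0.5   5.62] T [ 0.064  0.143 -0.048] gap 55.8 53.9
```

```bash
python3 -m creep '[[0,0,0.5,0,0,0.008,0],[0,0,1,0,0,0.017,0],[0,0,1.5,0,0,0.025,0],[0,0,1.5,0,0,0.025,0]]'>/dev/null; python3 st.py
python3 -m creep '[[0,0,0.5,0,0,0.008,0],[0,0,1,0,0,0.014,0],[0,0,1,0,0,0.014,0]]'>/dev/null; python3 st.py
```

```text
t 15.2 pos [560.56 207.3  218.61] yaw 13.01 tilt [ 7.e-04  9.e-04 -1.e+00] j7 -1.53 F [0.3  0.47 6.04] T [ 0.112  0.068 -0.002] gap 55.7 53.9
t 15.5 pos [560.63 207.29 218.24] yaw 5.01 tilt [ 8.e-04  9.e-04 -1.e+00] j7 -1.66 F [ 0.55 -0.39  6.  ] T [ 0.022  0.047 -0.084] gap 55.9 53.9
```

```bash
python3 -m creep '[[0,0,0.5,0,0,0,0],[0,0,0.75,0,0,0,0],[0,0,0.75,0,0,0,0]]'>/dev/null; python3 st.py
python3 -m creep '[[0,0,0.4,0,0,0,0],[0,0,0.4,0,0,0,0]]'>/dev/null; python3 st.py
```

```text
t 15.8 pos [560.72 207.18 218.22] yaw -0.93 tilt [ 1.e-03  7.e-04 -1.e+00] j7 -1.75 F [0.45 0.61 6.01] T [-0.046  0.025 -0.075] gap 56.0 53.9
t 16.0 pos [560.72 207.09 218.21] yaw -4.16 tilt [ 9.e-04  7.e-04 -1.e+00] j7 -1.8 F [ 0.3  -0.85  6.51] T [-0.077  0.032 -0.065] gap 56.3 53.9
```

```bash
python3 -m creep '[[0,0,0.25,0,0,0,0],[0,0,0.25,0,0,0,0]]'>/dev/null; python3 st.py
python3 -m creep '[[0,0,0.25,0,0,0,0],[0,0,0.25,0,0,0,0]]'>/dev/null; python3 st.py
```

```text
t 16.2 pos [560.75 207.09 218.24] yaw -6.12 tilt [ 1.e-03  7.e-04 -1.e+00] j7 -1.83 F [-0.28 -0.61  6.8 ] T [-0.045 -0.007 -0.072] gap 56.4 53.9
t 16.4 pos [560.72 207.13 218.22] yaw -8.12 tilt [ 9.e-04  7.e-04 -1.e+00] j7 -1.86 F [-0.12 -0.27  6.01] T [-0.057  0.026 -0.088] gap 56.0 53.9
```

```bash
python3 -m creep '[[0,0,0.25,0,0,0,0],[0,0,0.25,0,0,0,0]]'>/dev/null; python3 st.py
```

```text
t 16.6 pos [560.77 207.09 218.23] yaw -10.12 tilt [ 1.1e-03  7.0e-04 -1.0e+00] j7 -1.89 F [ 0.49 -0.08  5.92] T [-0.026 -0.106  0.019] gap 55.9 53.9
```

```bash
python3 -m creep '[[0,0,0.25,0,0,0,0],[0,0,0.25,0,0,0,0]]'>/dev/null; python3 st.py
python3 -m creep '[[0,0,0.25,0,0,0,0],[0,0,0.25,0,0,0,0]]'>/dev/null; python3 st.py
```

```text
t 16.8 pos [560.9  207.18 218.19] yaw -12.1 tilt [ 1.3e-03  7.0e-04 -1.0e+00] j7 -1.92 F [ 0.75 -0.09  4.79] T [-0.04  -0.105 -0.027] gap 56.1 53.9
t 17.0 pos [560.96 207.21 218.2 ] yaw -14.1 tilt [ 1.5e-03  7.0e-04 -1.0e+00] j7 -1.95 F [1.11 0.08 5.45] T [ 0.041 -0.217  0.078] gap 55.6 53.8
```

```bash
python3 -m creep '[[0,0,0.25,0,0,0,0],[0,0,0.25,0,0,0,0]]'>/dev/null; python3 st.py
```

```text
t 17.2 pos [560.98 207.3  218.17] yaw -16.08 tilt [ 1.6e-03  7.0e-04 -1.0e+00] j7 -1.98 F [1.53 0.1  5.1 ] T [ 0.025 -0.278  0.111] gap 55.8 53.9
```

```bash
python3 -m creep '[[0,0,0.15,0,0,0,0],[0,0,0.15,0,0,0,0]]'>/dev/null; python3 st.py
```

```text
t 17.4 pos [560.99 207.27 218.15] yaw -17.25 tilt [ 1.6e-03  7.0e-04 -1.0e+00] j7 -2.0 F [ 1.   -0.99  4.66] T [ 0.079 -0.294  0.282] gap 56.0 53.8
```

```bash
python3 -m creep '[[0,0,0.15,0,0,0,0],[0,0,0.15,0,0,0,0]]'>/dev/null; python3 st.py
```

```text
t 17.6 pos [560.98 207.32 218.18] yaw -18.5 tilt [ 1.5e-03  9.0e-04 -1.0e+00] j7 -2.02 F [1.06 0.65 5.52] T [ 0.06  -0.289 -0.007] gap 56.0 53.8
```

```bash
for i in 1 2 3 4 5 6; do python3 -m creep '[[0,0,0,0,0,0,0]]'>/dev/null; python3 st.py | grep -o "F .*"; done; python3 -c "
from plant import status
print(status.get_state()['joint_efforts'].round(3))"
```

```text
F [2.27 0.58 5.13] T [ 0.127 -0.285 -0.044] gap 56.1 53.8
F [ 1.64 -0.24  5.36] T [ 0.142 -0.275 -0.014] gap 56.0 53.8
F [2.56 0.41 5.48] T [ 0.117 -0.255 -0.047] gap 55.7 53.8
F [ 1.02 -0.2   5.78] T [ 0.127 -0.21  -0.018] gap 56.1 53.8
F [1.87 0.25 5.19] T [ 0.126 -0.34  -0.053] gap 55.6 53.8
F [0.64 1.64 6.07] T [ 0.178 -0.281 -0.009] gap 55.9 53.8
[ 8.0000e-03 -4.7686e+01  9.4260e+00 -2.5229e+01  1.5200e-01  5.0600e-01
  1.5000e-02]
```

```bash
cat > mark.py <<'E'
from h import *
import sys
from plant import optics
d=dict(np.load(sys.argv[1])) if len(sys.argv)>1 else optics.get_image("wrist")
w=(d["color"].min(2)>95).astype(np.uint8);w[:245]=0;w[325:]=0;w[:,:225]=0;w[:,330:]=0
n,l,s,c=cv2.connectedComponentsWithStats(w)
print([(c[i].round(1),s[i,4]) for i in range(1,n) if s[i,4]>25])
E
python3 mark.py w3.npz; python3 mark.py
python3 -m creep '[[0,0,0.15,0,0,0,0],[0,0,0.15,0,0,0,0]]'>/dev/null; python3 st.py; python3 mark.py
```

```text
[(array([276.6, 280.8]), np.int32(923)), (array([310.8, 302. ]), np.int32(154)), (array([233.6, 317.9]), np.int32(268)), (array([320.1, 317.8]), np.int32(280))]
[(array([276.6, 280.7]), np.int32(946)), (array([310.8, 302. ]), np.int32(154)), (array([233.6, 317.9]), np.int32(267)), (array([320.7, 318.1]), np.int32(254))]
t 18.45 pos [560.97 207.34 218.12] yaw -19.65 tilt [ 1.6e-03  7.0e-04 -1.0e+00] j7 -2.04 F [2.14 1.37 5.28] T [ 0.154 -0.284  0.371] gap 56.4 53.9
[(array([276.6, 280.7]), np.int32(946)), (array([311. , 301.9]), np.int32(154)), (array([233.5, 317.9]), np.int32(266)), (array([320.7, 318.1]), np.int32(253))]
```

```bash
for i in 1 2 3 4; do python3 -m creep '[[0,0,0,0,0,0,0]]'>/dev/null; python3 st.py | grep -o "yaw.*"; done; python3 -m creep '[[0,0,0.15,0,0,0,0],[0,0,0.15,0,0,0,0]]'>/dev/null; for i in 1 2 3 4; do python3 -m creep '[[0,0,0,0,0,0,0]]'>/dev/null; python3 st.py | grep -o "yaw.*"; done
```

```text
yaw -19.62 tilt [ 1.5e-03  7.0e-04 -1.0e+00] j7 -2.04 F [1.75 1.14 5.25] T [ 0.111 -0.346  0.407] gap 55.8 53.9
yaw -19.63 tilt [ 1.6e-03  8.0e-04 -1.0e+00] j7 -2.04 F [1.35 1.31 5.2 ] T [ 0.047 -0.386  0.388] gap 56.4 53.9
yaw -19.63 tilt [ 1.6e-03  8.0e-04 -1.0e+00] j7 -2.04 F [1.83 0.55 5.53] T [ 0.183 -0.407  0.424] gap 55.8 53.9
yaw -19.63 tilt [ 1.6e-03  8.0e-04 -1.0e+00] j7 -2.04 F [2.44 0.42 4.4 ] T [ 0.09  -0.297  0.37 ] gap 55.8 53.9
yaw -20.83 tilt [ 1.6e-03  7.0e-04 -1.0e+00] j7 -2.06 F [1.72 0.13 5.45] T [ 0.138 -0.39   0.479] gap 56.0 53.9
yaw -20.84 tilt [ 1.6e-03  7.0e-04 -1.0e+00] j7 -2.06 F [2.33 0.38 5.71] T [ 0.069 -0.372  0.515] gap 56.0 53.9
yaw -20.83 tilt [ 1.6e-03  7.0e-04 -1.0e+00] j7 -2.06 F [ 1.4  -0.89  5.21] T [ 0.128 -0.406  0.502] gap 56.0 53.9
yaw -20.83 tilt [ 1.6e-03  8.0e-04 -1.0e+00] j7 -2.06 F [ 1.56 -0.07  6.1 ] T [ 0.137 -0.392  0.513] gap 55.7 53.9
```

About 0.5 N m of twist, so it is snug. Now I let go and back off upward.

```bash
python3 -m creep '[[0,0,-0.08,0,0,-0.02,0],[0,0,-0.08,0,0,-0.02,0]]'>/dev/null; python3 st.py
python3 -m creep '[[0,0,0,0,0,0,0.8],[0,0,0,0,0,0,0.8],[0,0,0,0,0,0,0.9],[0,0,0,0,0,0,0.9],[0,0,0,0,0,0,0.9]]'>/dev/null; python3 st.py; python3 mark.py
```

```text
t 19.7 pos [560.92 207.36 218.18] yaw -20.23 tilt [ 1.3e-03  8.0e-04 -1.0e+00] j7 -2.05 F [4.26 1.26 1.39] T [ 0.443 -0.817 -0.094] gap 55.6 53.5
t 20.2 pos [560.15 206.88 217.85] yaw -20.22 tilt [-5.e-04 -2.e-04 -1.e+00] j7 -2.05 F [ 0.    0.68 -0.21] T [ 0.032 -0.009 -0.017] gap 76.9 0.0
[(array([274.9, 279.9]), np.int32(944)), (array([309.6, 301.4]), np.int32(150)), (array([319.8, 317.6]), np.int32(299)), (array([233.6, 318.3]), np.int32(252))]
```

Opened cleanly. Because I eased off 0.6° before releasing, I'll regrip centred and check that it is still tight.

```bash
python3 st.py 560.9 207.3 217.8
python3 -m creep '[[0,0,0,0.02,-0.03,0,0.8],[0,0,0,0.02,-0.03,0,0.5],[0,0,0,0.02,-0.03,0,0],[0,0,0,0.02,-0.03,0,0],[0,0,0,0.02,-0.03,0,0],[0,0,0,0.02,-0.03,0,0]]' 50 >/dev/null; python3 st.py
python3 -m creep '[[0,0,0.06,0,0,0,0],[0,0,0.06,0,0,0,0],[0,0,0.06,0,0,0,0]]'>/dev/null; python3 st.py
```

```text
t 20.25 pos [560.22 206.91 217.9 ] yaw -20.22 tilt [-3.e-04 -1.e-04 -1.e+00] j7 -2.05 F [-0.13  0.14  0.55] T [-0.03  -0.012 -0.02 ] gap 76.8 0.0
units [ 0.02  -0.024  0.004]
t 20.85 pos [561.1  207.38 218.53] yaw -20.23 tilt [ 1.e-04  3.e-04 -1.e+00] j7 -2.05 F [-1.2  -1.06  4.87] T [-0.224  0.526 -0.005] gap 55.8 52.3
t 21.15 pos [561.11 207.38 218.54] yaw -20.65 tilt [ 1.e-04  0.e+00 -1.e+00] j7 -2.05 F [-2.22 -0.6   5.78] T [-0.261  0.432  0.442] gap 55.8 52.4
```

It resists with 0.44 N m after only half a degree, so it is tight. Release and retreat.

```bash
python3 -m creep '[[0,0,0,0,0,0,0.8],[0,0,0,0,0,0,0.95],[0,0,0,0,0,0,0.95],[0,0,0,0,0,0,0.95],[0,0,0,0,0,-0.4,0.95],[0,0,0,0,0,-1.5,0.95],[0,0,0,0,0,-3,0.95],[0,0,0,0,0,-4,0.95],[0,0,0,0,0,-4,0.95],[0,0,0,0,0,-4,0.95]]' >/dev/null; python3 st.py
python3 - <<'E'
from h import *
from plant import optics
o=[]
for n,(u,v) in (("scene",(352,192)),("side",(238,135))):
    d=optics.get_image(n);c=d["color"][v-40:v+40,u-40:u+40,::-1];o.append(cv2.resize(c,(400,400),interpolation=cv2.INTER_CUBIC))
cv2.imwrite("pics/c5.png",np.hstack(o))
d=optics.get_image("wrist")
v,u=np.mgrid[0:420,0:560];K=d["intrinsics"];a=np.stack([u-K[0,2],v-K[1,2]],-1)/K[0,0];th=np.linalg.norm(a,axis=-1)+1e-9
rc=np.concatenate([a*(np.sin(th)/th)[...,None],np.cos(th)[...,None]],-1);z=d["range_z"];W=(rc*(z/rc[...,2])[...,None]-d["t"])@d["R"]
r=np.hypot(W[...,0]-560.9,W[...,1]-206.8);F=W[(z>0)&(r<26)&(r>10)&(W[...,2]>225)&(W[...,2]<250)]
print(len(F),np.linalg.lstsq(np.c_[F[:,:2]-[560.9,206.8],np.ones(len(F))],F[:,2],rcond=None)[0],"expect top 238")
E
```

```text
t 22.15 pos [561.27 207.56 318.77] yaw -20.7 tilt [ 0.0011  0.001  -1.    ] j7 -2.11 F [-1.15 -0.27 -1.58] T [-0.038 -0.022 -0.017] gap 81.1 0.0
3194 [-2.75595183e-03  1.62488263e-03  2.37060332e+02] expect top 238
```

View pics/c5.png

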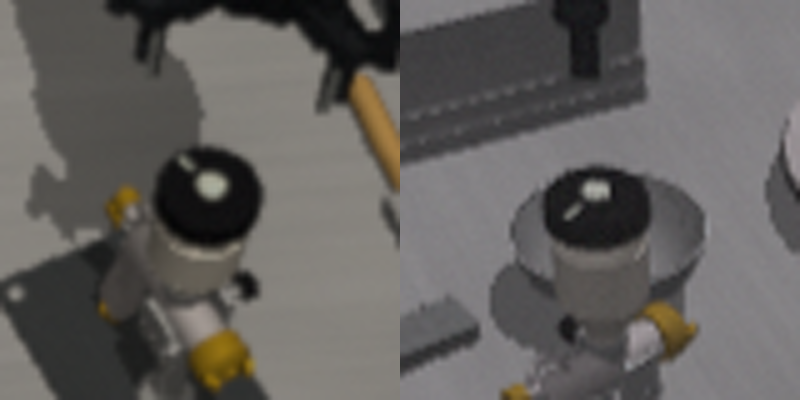

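The lid sits level and home on the cup (top at z ≈ 237–238), and the gripper is clear above it.

```bash
python3 -c "
from plant import ticket
print(ticket.hand_in())"
```

```text
the job is handed in; nothing more can be done
None
```

The black lid is screwed home on the spray gun's cup, level and snug at about 0.45 N m (up to 0.5 N m at its tightest, slightly over the 0.2–0.4 guide); the gripper let go and is clear, and I handed the job in after about 22 s, but no verdict came back.

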